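# Put the dye flasks on the cold plate and start the cooling

### The job

Put the dye flasks on to chill: every amber flask on the bench has to end up standing on the cold plate with a white stopper from the tray seated fully home in its neck (flasks and stoppers in any order). The plate needs water before power: crank the water valve's handwheel open (anticlockwise) until you feel the stop, back it off a quarter turn, and only then slide the power slider to the set-point tab. Leave the other things on the table where they are.

Things in the scene. Friction and masses are not known exactly. Their poses are not given: they have to be found in the camera images.
- flask1: amber glass conical flask, open at the top (None if absent today): 140 mm tall, body 85 mm across at the foot tapering from 16 mm up to a straight neck 50 mm across (52 mm at the lip) from z = 98 to 140, bore of the neck 41 mm, 42 mm deep; about 0.2 kg. Origin: centre of its underside, z up. It stands on the bench at the start.
- flask2: amber glass conical flask, open at the top (None if absent today): 140 mm tall, body 85 mm across at the foot tapering from 16 mm up to a straight neck 50 mm across (52 mm at the lip) from z = 98 to 140, bore of the neck 41 mm, 42 mm deep; about 0.2 kg. Origin: centre of its underside, z up. It stands on the bench at the start.
- flask3: amber glass conical flask, open at the top (None if absent today): 140 mm tall, body 85 mm across at the foot tapering from 16 mm up to a straight neck 50 mm across (52 mm at the lip) from z = 98 to 140, bore of the neck 41 mm, 42 mm deep; about 0.2 kg. Origin: centre of its underside, z up. It stands on the bench at the start.
- stopper1: white plastic stopper 62 mm tall, all alike, any fits any flask: tapered plug (30 mm across at the foot, 37 mm at z = 34) under a straight round head 48 mm across (z = 34 to 62). Origin: centre of its small end, z up; starts standing on it in the tray. Fully home, the head's shoulder rests on the flask's lip, its origin 106 mm above the flask's; the fit is loose (2 mm around).
- stopper2: white plastic stopper 62 mm tall, all alike, any fits any flask: tapered plug (30 mm across at the foot, 37 mm at z = 34) under a straight round head 48 mm across (z = 34 to 62). Origin: centre of its small end, z up; starts standing on it in the tray. Fully home, the head's shoulder rests on the flask's lip, its origin 106 mm above the flask's; the fit is loose (2 mm around).
- stopper3: white plastic stopper 62 mm tall, all alike, any fits any flask: tapered plug (30 mm across at the foot, 37 mm at z = 34) under a straight round head 48 mm across (z = 34 to 62). Origin: centre of its small end, z up; starts standing on it in the tray. Fully home, the head's shoulder rests on the flask's lip, its origin 106 mm above the flask's; the fit is loose (2 mm around).
- stopper4: white plastic stopper 62 mm tall, all alike, any fits any flask: tapered plug (30 mm across at the foot, 37 mm at z = 34) under a straight round head 48 mm across (z = 34 to 62). Origin: centre of its small end, z up; starts standing on it in the tray. Fully home, the head's shoulder rests on the flask's lip, its origin 106 mm above the flask's; the fit is loose (2 mm around).
- stopper_tray: fixed shallow steel tray 180 x 180 mm, wall 16 mm high, floor 3 mm thick, where the four stoppers stand about 90 mm apart. Origin: centre of its underside.
- cold_plate_top (a point): centre of the cold plate's aluminium top, on its surface (45 mm above the bench); the plate is fixed, x axis across, y axis along. Inside the rim the surface measures 146 mm (x) by 396 mm (y); the steel rim stands 8 mm above it and is 12 mm wide. Room for three flasks in a row along y, 120 mm apart.
- valve_wheel (a joint): turn of the cooling-water gate valve's handwheel, rad, about a vertical axis; grows anticlockwise seen from above, which opens the valve. 0 is shut, the stop at fully open is at 22.0 rad (3 1/2 turns); starts partly open at 1.3 to 7.5. Takes about 0.13 N m (3 N at the crank handle), stays where it is left, does not rise.
- valve_axis (a point): centre of the handwheel on its axis, 128 mm above the bench; wheel 114 mm across, rim and spokes 14 and 10 mm thick.
- spinner_grip (a point): the handwheel's upright crank handle, at the height to grip: a freely revolving black cylinder 24 mm across and 50 mm tall standing on the rim, 50 mm from the wheel's axis. This point is on the handle's axis, 30 mm above its foot and 20 mm below its top, 169 mm above the bench. It goes round with the wheel.
- power_slider (a joint): position of the cold plate's power slider, m: 0 (off, end nearest the robot) to 0.12, growing along x of setpoint, away from the robot. Drags with about 2 N, stays where it is left.
- power_slider_top (a point): top centre of the slider's black grip, 24 mm (along the track) x 30 mm x 34 mm tall, its underside 6 mm above the power unit's top; this point is 101 mm above the bench. The power unit is a fixed grey box 220 x 120 x 60 mm, its track along its length in the middle of its top.
- setpoint (a point): tip of the set-point tab, a small dark steel clip 18 mm wide lying on the power unit's top (61 mm above the bench) beside the track, 26 mm to the side of its centre line; its pointer points at the track. x axis along the track. The slider is at the mark when its white centre line is level with the pointer (same x in this frame).
- iris_post: not part of the job, leave where it stands: small round iris on a post, 75 mm foot, 138 tall mm. Origin: centre of its underside.
- tissue_box: not part of the job, leave where it stands: flat cardboard box 85 x 120 x 50 mm. Origin: centre of its underside.
- ball_driver: not part of the job, leave where it stands: hand driver 200 mm long lying down, handle 26 thick mm. Origin: centre of its underside.
- power_meter: not part of the job, leave where it stands: black disc 66 mm across, with a small plug at its side, 22 high mm. Origin: centre of its underside.
- solvent_bottle: not part of the job, leave where it stands: white bottle 68 mm across, black-capped, 170 tall mm. Origin: centre of its underside.
- goggle_case: not part of the job, leave where it stands: soft grey case 80 x 170 x 55 mm. Origin: centre of its underside.
There are look-alikes about, which are no part of the job. Leave any red look-alike of the flask2 alone. Leave any red look-alike of the flask1 alone.

How it is judged:
On the way, in this order (a step that is already met when the one before it is completed fails the run):
1. the valve is cranked fully open, to the stop (within 0.15 rad) (value of joint valve_wheel above 21.85 rad), for 0.1 s.
2. the valve is backed off a quarter turn (1.57 rad, give or take 0.42) from the stop and left there (value of joint valve_wheel between 20.009 and 20.849 rad and velocity of joint valve_wheel between -0.1 and 0.1 rad/s), for 0.4 s.
3. the power slider is level with the set-point tab (within 5 mm) (x of power_slider_top in the frame of setpoint between -0.005 and 0.005 m), for 0.3 s.
At the end, for the whole second after the job is handed in: Each flask present stands upright, at rest, on the cold plate inside its rim, with a stopper fully home (shoulder within 4 mm of the lip, straight); the valve is a quarter turn (1.57 rad, give or take 0.42) back from its open stop; the power slider is within 5 mm of the set-point tab (all of step 3 and value of joint valve_wheel between 20.009 and 20.849 rad and z of flask1 in the frame of cold_plate_top between -0.004 and 0.004 m and x of flask1 in the frame of cold_plate_top between -0.05 and 0.05 m and y of flask1 in the frame of cold_plate_top between -0.165 and 0.165 m and angle between each of flask1, flask2, flask3's own z axis and vertical below 0.08 rad and linear speed of each of flask1, flask2, flask3 below 0.02 m/s and ((horizontal distance between stopper1 and flask1 below 0.007 m and angle between the z axis of stopper1 and the z axis of flask1, either way round below 0.1 rad and z of stopper1 in the frame of flask1 between 0.101 and 0.11 m) or (horizontal distance between stopper2 and flask1 below 0.007 m and angle between the z axis of stopper2 and the z axis of flask1, either way round below 0.1 rad and z of stopper2 in the frame of flask1 between 0.101 and 0.11 m) or (horizontal distance between stopper3 and flask1 below 0.007 m and angle between the z axis of stopper3 and the z axis of flask1, either way round below 0.1 rad and z of stopper3 in the frame of flask1 between 0.101 and 0.11 m) or (horizontal distance between stopper4 and flask1 below 0.007 m and angle between the z axis of stopper4 and the z axis of flask1, either way round below 0.1 rad and z of stopper4 in the frame of flask1 between 0.101 and 0.11 m)) and z of flask2 in the frame of cold_plate_top between -0.004 and 0.004 m and x of flask2 in the frame of cold_plate_top between -0.05 and 0.05 m and y of flask2 in the frame of cold_plate_top between -0.165 and 0.165 m and ((horizontal distance between stopper1 and flask2 below 0.007 m and angle between the z axis of stopper1 and the z axis of flask2, either way round below 0.1 rad and z of stopper1 in the frame of flask2 between 0.101 and 0.11 m) or (horizontal distance between stopper2 and flask2 below 0.007 m and angle between the z axis of stopper2 and the z axis of flask2, either way round below 0.1 rad and z of stopper2 in the frame of flask2 between 0.101 and 0.11 m) or (horizontal distance between stopper3 and flask2 below 0.007 m and angle between the z axis of stopper3 and the z axis of flask2, either way round below 0.1 rad and z of stopper3 in the frame of flask2 between 0.101 and 0.11 m) or (horizontal distance between stopper4 and flask2 below 0.007 m and angle between the z axis of stopper4 and the z axis of flask2, either way round below 0.1 rad and z of stopper4 in the frame of flask2 between 0.101 and 0.11 m)) and z of flask3 in the frame of cold_plate_top between -0.004 and 0.004 m and x of flask3 in the frame of cold_plate_top between -0.05 and 0.05 m and y of flask3 in the frame of cold_plate_top between -0.165 and 0.165 m and ((horizontal distance between stopper1 and flask3 below 0.007 m and angle between the z axis of stopper1 and the z axis of flask3, either way round below 0.1 rad and z of stopper1 in the frame of flask3 between 0.101 and 0.11 m) or (horizontal distance between stopper2 and flask3 below 0.007 m and angle between the z axis of stopper2 and the z axis of flask3, either way round below 0.1 rad and z of stopper2 in the frame of flask3 between 0.101 and 0.11 m) or (horizontal distance between stopper3 and flask3 below 0.007 m and angle between the z axis of stopper3 and the z axis of flask3, either way round below 0.1 rad and z of stopper3 in the frame of flask3 between 0.101 and 0.11 m) or (horizontal distance between stopper4 and flask3 below 0.007 m and angle between the z axis of stopper4 and the z axis of flask3, either way round below 0.1 rad and z of stopper4 in the frame of flask3 between 0.101 and 0.11 m))); the robot touches nothing.
It fails at once if a thing that is not part of the job is moved more than 40 mm (distance of any of iris_post, tissue_box, ball_driver, power_meter, solvent_bottle, goggle_case from where it was at the start of the episode above 0.04 m).
Of flask1, flask2, flask3 only 2 to 3 are there at a start; the rules pass over those that are not, and their reading is None.
At some moment in a run one of flask1, flask2, flask3 may be knocked a few centimetres aside while the robot is not near it.
It also fails if it takes over 210 s, if anything falls off the work surface, if the arm or the gripper's body presses on something with over 40 N, if the wrist force passes 120 N, or if a joint passes its speed limit or range.

### The arm

A 6-joint arm with a two-finger parallel gripper is mounted at the origin on the work surface. World frame = base frame: x ahead of the robot, y to its left, z up, the work surface at z = 0. Lengths are in m, angles in rad, forces in N, time in s.
With the tool pointing down it reaches from about 0.4 to 0.925 m from the base axis. Payload 12.5 kg.
Tool frame: the origin (TCP) lies midway between the tips of the shut fingers; the grasp point (between the pads) lies 19 mm behind it; z points along the fingers, y is the line along which they close (so a half turn about z gives the same grasp; the last joint's range is limited). The gripper opens to 95 mm and grips with 3 to 60 N. Pads are 20 mm wide; open, the fingers measure 119 mm over their backs; the gripper's body (75 mm by 180 mm) begins 59 mm behind the grasp point.
Start: joints at [-1.226, 0.491, 1.559, -0, 1.092, -0.106], TCP at [0.272, -0.563, 0.215] pointing down, gripper open.
Joint ranges: [-3.1, 3.1], [-0.84, 2.19], [0.05, 2.79], [-1.13, 4.28], [0.06, 2.93], [-2.69, 2.69]. Speed limits (rad/s): [2.22, 2.22, 2.79, 3.14, 3.14, 3.14].

### API

Orientations are given as a rotation vector (axis times angle).
In Python, from workcell import sense, get_image, get_calibration, hand_in gives the robot as it stands.
- The arm moves only by the tool drive_tool, never from a script. Its argument "plan" is a list of rows, each a list of 2 entries, a list of its own where there are three numbers: the shift along the tool's x, y, z in cm, then the turn about the tool's z in rad. In form: [[[x, y, z], yaw], ...]. A call has 1 to 8 rows; each row is the pose to reach, as a shift and turn from the pose commanded when the call began, along the tool's axes at that moment; what a row does not reach only later rows make up. A row lasts 1/10 s, in which the tool goes at most 50 mm and 8.59 degrees, less where a joint would pass 70% of its speed; a pose out of reach is approached as far as the arm can. A call with a gripper value outside its range is refused whole. "claw" is the opening in per cent of the stroke, from 0 (shut) to 100 (fully open), set as the call begins (left out, the last holds). The fingers move at their own pace and stop on an object; "squeeze" is the grip in N (left out, the last holds). Time passes only in rows, so rows that repeat a pose let the fingers close. It gives the time, the measured TCP pose, the force, the opening and the grip force at its end, in the units of the state.
- sense(): the state, without advancing time (a new reading comes with each control period).
- get_image(name): name is "side" or "top" or "wrist"; returns the picture (420x560x3 uint8, red, green, blue); there is no depth.
- get_calibration(name): a dict with "camera_matrix" (3x3 intrinsics, pixels), "R" (3x3) and "t" (3): a world point X has camera coordinates R X + t. Camera axes: x right, y down, z forward; pixel columns grow to the right and rows downward; lengths in m; the calibration is good to about 2 mm. The wrist camera is an equidistant fisheye: a pixel r from the principal point sees the ray r / f radians off the axis. A picture is of the moment at which its call begins: read the wrist's pose just before it. get_calibration takes no time and is no camera call; for the wrist camera it gives the pose at the moment of the call.
- hand_in(): hands the job in; it is judged then, once.
The state is a dict: "clock": time; "joint_pos": joint angles; "dq": joint speeds; "joint_efforts": joint torques, N m; "position": TCP position; "ee_rot": TCP orientation; "ft_force": force on the tool from outside, world axes, zero at the start; "wrist_torque": the same for the moment, N m; "opening": opening from 0.0 (shut) to 1.0 (fully open); "gripper_force": force on a finger pad.
Only numpy, scipy, OpenCV 4.12 (cv2) and the standard library are available. Lean on these libraries where they do the work, as an engineer would, in place of code of your own. Each camera call takes 0.05 s, during which the arm holds its last target. There are 200 camera calls.

## Working session

There is one attempt and no reset: what is moved stays moved. The work goes in short steps, Python scripts to look and compute and a tool call to move; the robot and the scene stay as the last step left them, time stands still between calls to the robot, and variables do not carry over. Pictures are saved under pics/ and viewed, at most 14 in all, crops included, and the job is handed in when it is done.

Besides the shell and the picture viewer there is one more tool, called after "Call:" as name([rows], argument=value, ...), one row to a line, values as JSON. drive_tool: Moves the arm, as the interface text tells. Its arguments: {"type":"object","properties":{"plan":{"type":"array","items":{"type":"array"}},"claw":{"type":"number"},"squeeze":{"type":"number"}},"required":["plan"]}

```bash
ls; mkdir -p pics; cat > h.py <<'E'
from workcell import sense,get_image,get_calibration,hand_in
import numpy as np,cv2
from scipy.spatial.transform import Rotation as Rn
def save(n,f,crop=None,s=1):
    im=get_image(n); cv2.imwrite('pics/raw_'+f,im[:,:,::-1])
    if crop: im=im[crop[1]:crop[3],crop[0]:crop[2]]
    im=cv2.resize(im,None,fx=s,fy=s,interpolation=cv2.INTER_CUBIC)
    cv2.imwrite('pics/'+f,im[:,:,::-1]); return im
def px2w(name,u,v,z,c=None):
    c=c or get_calibration(name); K=np.array(c['camera_matrix']);R=np.array(c['R']);t=np.array(c['t'])
    a=(u-K[0,2])/K[0,0];b=(v-K[1,2])/K[1,1]
    if name=='wrist':
        r=np.hypot(a,b); d=np.array([a/r*np.sin(r),b/r*np.sin(r),np.cos(r)]) if r>1e-9 else np.array([0,0,1.])
    else: d=np.array([a,b,1.])
    d=R.T@d;o=-R.T@t
    return o+d*(z-o[2])/d[2]
def w2px(name,X,c=None):
    c=c or get_calibration(name); K=np.array(c['camera_matrix']);p=np.array(c['R'])@np.array(X)+np.array(c['t'])
    if name=='wrist':
        r=np.hypot(p[0],p[1]);th=np.arctan2(r,p[2]);a,b=p[:2]/r*th
    else: a,b=p[:2]/p[2]
    return K[0,0]*a+K[0,2],K[1,1]*b+K[1,2]
E
python3 - <<'E'
from h import *
save('top','top0.png',None,1.4);save('side','side0.png',None,1.4)
print(sense()); 
for n in('top','side','wrist'):c=get_calibration(n);print(n,c['camera_matrix'],np.round(-np.array(c['R']).T@c['t'],3))
E
```

```text
pics
{'clock': 0.1, 'joint_pos': array([-1.22559538e+00,  4.91520214e-01,  1.55939070e+00, -2.33760474e-05,
        1.09170892e+00, -1.05627452e-01]), 'dq': array([ 1.94373725e-03, -7.59965897e-04, -3.07889087e-03, -9.34068923e-04,
       -1.27926666e-03, -1.23388867e-05]), 'joint_efforts': array([ 2.84202877e-03, -6.13625336e+01, -2.58605111e+01,  6.94022002e-02,
        4.70105815e-02, -4.15643490e-05]), 'position': array([ 0.27224512, -0.5623473 ,  0.21410643]), 'ee_rot': array([-3.06112003e+00, -7.01966816e-01,  2.25082755e-04]), 'ft_force': array([ 0.0063424 ,  0.08803662, -0.07866045]), 'wrist_torque': array([0.01877415, 0.05455858, 0.03305325]), 'gripper_force': 0.0, 'opening': 0.9993753670244}
top [[463.57216463   0.         279.26985756]
 [  0.         463.57216463 208.70251802]
 [  0.           0.           1.        ]] [ 0.368 -0.044  1.582]
side [[403.49877311   0.         278.00484101]
 [  0.         403.49877311 212.36624157]
 [  0.           0.           1.        ]] [0.417 0.781 0.944]
wrist [[325.1922621    0.         280.3164617 ]
 [  0.         325.1922621  204.00318596]
 [  0.           0.           1.        ]] [ 0.34  -0.529  0.384]
```

View pics/top0.png

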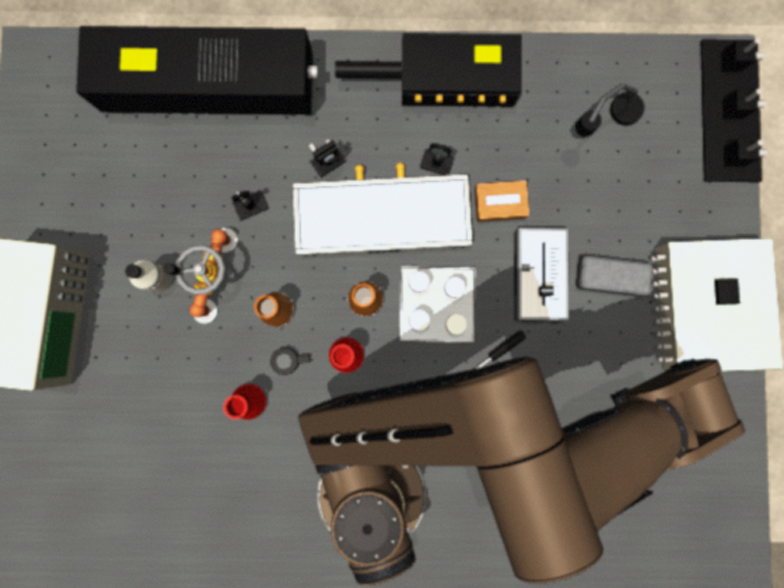

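View pics/side0.png

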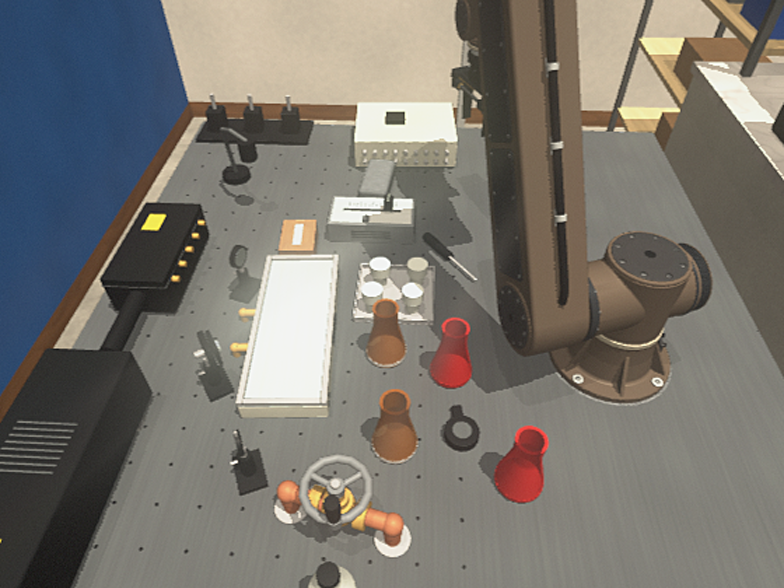

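```bash
python3 - <<'E'
from h import *
def P(n,l,z):
    c=get_calibration(n)
    for k,u,v in l: print(n,k,np.round(px2w(n,u/1.4,v/1.4,z,c),4)[:2])
P('top',[('wheel',199,270)],.128);P('side',[('wheel',336,487)],.13)
P('top',[('handle',173,269)],.189);P('side',[('handle',333,503)],.189)
P('top',[('bottle',134,270)],.17)
P('side',[('bottle',328,572)],.17)
P('top',[('fA',267,308),('fB',363,296)],.14);P('side',[('fA',396,400),('fB',386,308)],.14)
P('top',[('rA',235,407),('rB',344,352)],.14)
P('top',[('s',420,280),('s',457,286),('s',420,320),('s',457,324)],.065)
P('top',[('tray',402,267),('tray',475,267),('tray',474,341),('tray',400,340)],.016)
P('top',[('pl',293,184),('pl',470,175),('pl',472,244),('pl',296,253)],.053)
P('top',[('slider',546,290)],.101);P('top',[('tab',526,267),('tabtip',532,267)],.061)
P('top',[('box',518,228),('box',567,228),('box',567,318),('box',518,320)],.06)
P('top',[('tissue',503,200)],.05)
P('top',[('meter',285,360)],.02)
# enlarged crop of the top: valve, slider
im=cv2.imread('pics/raw_top0.png')
a=im[155:235,80:180];b=im[155:235,360:415]
f=lambda x:cv2.resize(x,None,fx=5,fy=5,interpolation=cv2.INTER_CUBIC)
cv2.imwrite('pics/c0.png',np.hstack([f(a),f(b)]))
E
```

```text
top wheel [0.5201 0.3899]
side wheel [0.5213 0.3906]
top handle [0.5152 0.4278]
side handle [0.5151 0.4422]
top bottle [0.514  0.5195]
side bottle [0.5125 0.5262]
top fA [0.4358 0.2322]
top fB [0.4652 0.0192]
side fA [0.4372 0.2356]
side fB [0.4665 0.0226]
top rA [0.2171 0.2969]
top rB [0.3405 0.0593]
top s [ 0.5095 -0.1107]
top s [ 0.4964 -0.1976]
top s [ 0.4157 -0.1115]
top s [ 0.4074 -0.198 ]
top tray [ 0.5452 -0.0689]
top tray [ 0.5474 -0.246 ]
top tray [ 0.3683 -0.2441]
top tray [ 0.3685 -0.066 ]
top pl [0.7374 0.1945]
top pl [ 0.7645 -0.2287]
top pl [ 0.598 -0.234]
top pl [0.5713 0.1835]
top slider [ 0.4867 -0.3977]
top tab [ 0.5437 -0.3604]
top tabtip [ 0.5438 -0.3745]
top box [ 0.6365 -0.3419]
top box [ 0.6379 -0.458 ]
top box [ 0.4247 -0.4563]
top box [ 0.4186 -0.3415]
top tissue [ 0.7054 -0.3082]
top meter [0.3174 0.2088]
```

View pics/c0.png

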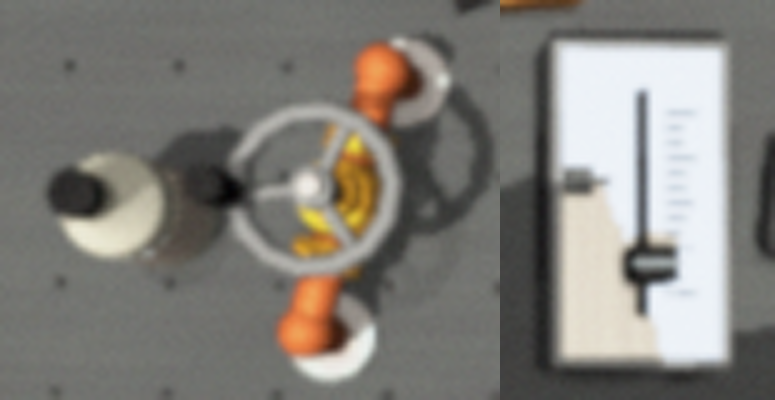

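Call:
drive_tool([
  [[3,-1,-5],-0.15],
  [[7,-3,-10],-0.3],
  [[12,-5,-14],-0.45],
  [[16,-7,-18],-0.6],
  [[20.5,-9,-18.5],-0.75],
  [[25,-11,-18.5],-0.9],
  [[29,-13,-18.5],-1.05],
  [[32,-13.6,-18.5],-1.12],
], claw=50, squeeze=25)

```text
clock: 0.9
position: [0.4886, -0.3121, 0.3993]
ee_rot: [2.215, 2.227, -0.0]
ft_force: [1.0, -0.8, 0.2]
opening: 0.503
gripper_force: 0.0
```

Call:
drive_tool([
  [[5,0,0],0],
  [[10,0,0],0],
  [[15,0,0],0],
  [[20,0,0],0],
  [[25,0,0],0],
  [[30,0,0],0],
  [[35,0,0],0],
  [[40,0,0],0],
])

```text
clock: 1.7
position: [0.4873, 0.0881, 0.3985]
ee_rot: [-2.222, -2.221, 0.0]
ft_force: [1.3, -0.0, -0.7]
opening: 0.503
gripper_force: 0.0
```

Call:
drive_tool([
  [[5,0,0],0],
  [[10,0,2],0],
  [[15,0,5],0],
  [[20,0,9],0],
  [[25,0.5,13],0],
  [[30,1,14],0],
  [[33,1.2,14],0],
  [[33,1.2,14],0],
])

```text
clock: 2.5
position: [0.499, 0.4194, 0.256]
ee_rot: [-2.218, -2.223, 0.004]
ft_force: [-0.3, -0.6, 0.0]
opening: 0.499
gripper_force: 0.0
```

```bash
python3 - <<'E'
from h import *
c=get_calibration('wrist');print(sense()['position']);save('wrist','w1.png',None,1.4)
print(w2px('wrist',[.515,.439,.189],c),w2px('wrist',[.5207,.390,.135],c),w2px('wrist',sense()['position'],c))
E
```

```text
[0.49904545 0.41936091 0.2559843 ]
(np.float64(301.31884451943085), np.float64(192.27367342214387)) (np.float64(302.8028799787868), np.float64(229.16364261506226)) (np.float64(279.763778540819), np.float64(252.26177917604016))
```

View pics/w1.png

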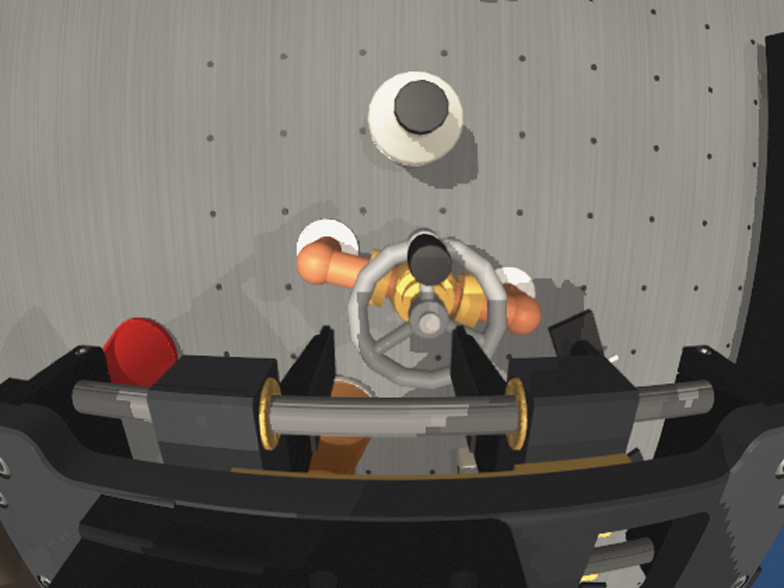

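```bash
python3 - <<'E'
from h import *
c=get_calibration('wrist')
print(px2w('wrist',430.5/1.4,263/1.4,.189,c),px2w('wrist',428.5/1.4,322/1.4,.14,c),px2w('wrist',428/1.4,311/1.4,.128,c),px2w('wrist',421/1.4,106/1.4,.17,c),sense()['position'])
E
```

```text
[0.51962339 0.44292558 0.189     ] [0.52350049 0.39150637 0.14      ] [0.52393799 0.3952196  0.128     ] [0.51479656 0.52805197 0.17      ] [0.49908213 0.41987884 0.25592049]
```

Call:
drive_tool([
  [[2.2,2.0,0],0],
  [[2.2,2.0,2],0],
  [[2.2,2.0,5],0],
  [[2.2,2.0,8],0],
  [[2.2,2.0,10.4],0],
  [[2.2,2.0,10.4],0],
  [[2.2,2.0,10.4],0],
])

```text
clock: 3.25
position: [0.5203, 0.4376, 0.1554]
ee_rot: [2.222, 2.221, 0.0]
ft_force: [-0.1, 1.4, 1.1]
opening: 0.503
gripper_force: 0.0
```

Call:
drive_tool([
  [[0,0,0],0],
  [[0,0,0],0],
  [[0,0,0],0],
  [[0,0,0],0],
  [[0,0,0],0],
  [[0,0,0],0],
], claw=0, squeeze=15)

```text
clock: 3.85
position: [0.52, 0.4382, 0.1552]
ee_rot: [2.221, 2.221, 0.001]
ft_force: [-1.4, -0.4, 6.4]
opening: 0.245
gripper_force: 15.0
```

Call:
drive_tool([
  [[-0.42,-1.69,0],0],
  [[-1.39,-3.12,0],0],
  [[-2.8,-4.15,0],0],
  [[-4.47,-4.63,0],0],
  [[-6.2,-4.5,0],0],
  [[-7.78,-3.8,0],0],
  [[-9.04,-2.59,0],0],
  [[-9.8,-1.03,0],0],
])

```text
clock: 4.65
position: [0.5103, 0.3394, 0.1552]
ee_rot: [-2.222, -2.221, -0.001]
ft_force: [0.5, 13.2, 4.2]
opening: 0.244
gripper_force: 15.0
```

```bash
python3 - <<'E'
from h import *
s=sense();print(s['position'],s['ft_force'],s['clock'])
# table of circle shifts, cm tool axes [dy,dx]
for th0,st in((254,30),(134,30),(14,30)):
    print(th0,[[round(5*(np.sin(a)-np.sin(b)),1),round(5*(np.cos(a)-np.cos(b)),1)] for k in range(1,9) for a,b in[(np.radians(th0+st*k),np.radians(th0))]])
E
```

```text
[0.51034372 0.33941    0.15522302] [ 0.54538651 13.20774683  4.15711526] 4.65
254 [[np.float64(-0.0), np.float64(2.6)], [np.float64(1.2), np.float64(4.9)], [np.float64(3.4), np.float64(6.2)], [np.float64(6.0), np.float64(6.2)], [np.float64(8.3), np.float64(5.0)], [np.float64(9.6), np.float64(2.8)], [np.float64(9.7), np.float64(0.2)], [np.float64(8.4), np.float64(-2.1)]]
134 [[np.float64(-2.2), np.float64(-1.3)], [np.float64(-4.8), np.float64(-1.4)], [np.float64(-7.1), np.float64(-0.1)], [np.float64(-8.4), np.float64(2.1)], [np.float64(-8.4), np.float64(4.7)], [np.float64(-7.2), np.float64(6.9)], [np.float64(-5.0), np.float64(8.3)], [np.float64(-2.4), np.float64(8.3)]]
14 [[np.float64(2.3), np.float64(-1.3)], [np.float64(3.6), np.float64(-3.5)], [np.float64(3.6), np.float64(-6.1)], [np.float64(2.4), np.float64(-8.3)], [np.float64(0.2), np.float64(-9.7)], [np.float64(-2.4), np.float64(-9.7)], [np.float64(-4.7), np.float64(-8.4)], [np.float64(-6.0), np.float64(-6.2)]]
```

Call:
drive_tool([
  [[0.1,2.6,0],0],
  [[1.4,4.9,0],0],
  [[3.6,6.2,0],0],
  [[6.2,6.2,0],0],
  [[8.5,5.0,0],0],
  [[9.8,2.8,0],0],
  [[9.9,0.2,0],0],
  [[8.6,-2.1,0],0],
])

```text
clock: 5.45
position: [0.4891, 0.4275, 0.1545]
ee_rot: [2.22, 2.222, 0.005]
ft_force: [11.7, -6.9, 3.5]
opening: 0.248
gripper_force: 15.0
```

Call:
drive_tool([
  [[-2.2,-1.3,0],0],
  [[-4.8,-1.4,0],0],
  [[-7.1,-0.1,0],0],
  [[-8.4,2.1,0],0],
  [[-8.4,4.7,0],0],
  [[-7.2,6.9,0],0],
  [[-5.0,8.3,0],0],
  [[-2.4,8.3,0],0],
])

```text
clock: 6.25
position: [0.572, 0.4009, 0.1548]
ee_rot: [-2.223, -2.218, 0.007]
ft_force: [-25.1, -5.7, 19.7]
opening: 0.245
gripper_force: 15.0
```

Call:
drive_tool([
  [[1.55,-0.9,0],0],
  [[2.8,-2.1,0],0],
  [[3.5,-3.65,0],0],
  [[3.7,-5.4,0],0],
  [[3.3,-7.1,0],0],
  [[2.3,-8.4,0],0],
  [[0.9,-9.4,0],0],
  [[-0.7,-9.8,0],0],
])

```text
clock: 7.05
position: [0.4734, 0.395, 0.1548]
ee_rot: [-2.221, -2.222, -0.002]
ft_force: [5.3, 2.3, 3.1]
opening: 0.24
gripper_force: 15.0
```

Call:
drive_tool([
  [[0,0,0],0],
  [[0,0,0],0],
], squeeze=6)

```text
clock: 7.25
position: [0.4735, 0.3945, 0.1547]
ee_rot: [-2.222, -2.22, 0.003]
ft_force: [-5.3, -1.6, 8.5]
opening: 0.246
gripper_force: 6.0
```

```bash
cat > circ.py <<'E'
from h import *
import sys
# rows (cm, tool axes, yaw) for a turn of the handle from th0 by st per row about centre; bias = correction, cm world
def rows(th0,st,n,c=(.523,.391),R=.05):
    s=sense();p=s['position'];M=Rn.from_rotvec(s['ee_rot']).as_matrix()
    for k in range(1,n+1):
        a=np.radians(th0+st*k);d=np.array([c[0]+R*np.cos(a)-p[0],c[1]+R*np.sin(a)-p[1],0])
        t=M.T@d*100;print([[float(round(t[0],1)),float(round(t[1],1)),0],float(round(-np.radians(st*k),2))])
s=sense();p=s['position'];print(p,s['ft_force'],s['opening'],'q6',s['joint_pos'][5],'th',np.degrees(np.arctan2(p[1]-.391,p[0]-.523))%360,np.hypot(p[1]-.391,p[0]-.523))
if len(sys.argv)>1: rows(*[float(x) for x in sys.argv[1:3]],int(sys.argv[3]))
E
python3 circ.py 174 8 8
```

```text
[0.47348965 0.39448023 0.15466796] [-5.33923696 -1.599033    8.45855785] 0.24567662950094707 q6 0.5884183680284826 th 175.97912065045603 0.04963251962124651
[[-0.5, -0.0, 0], -0.14]
[[-1.2, 0.0, 0], -0.28]
[[-1.9, 0.2, 0], -0.42]
[[-2.5, 0.5, 0], -0.56]
[[-3.1, 0.8, 0], -0.7]
[[-3.7, 1.2, 0], -0.84]
[[-4.2, 1.7, 0], -0.98]
[[-4.6, 2.3, 0], -1.12]
```

Call:
drive_tool([
  [[-0.5,0,0],-0.14],
  [[-1.2,0,0],-0.28],
  [[-1.9,0.2,0],-0.42],
  [[-2.5,0.5,0],-0.56],
  [[-3.1,0.8,0],-0.7],
  [[-3.7,1.2,0],-0.84],
  [[-4.2,1.7,0],-0.98],
  [[-4.6,2.3,0],-1.12],
])

```text
clock: 8.05
position: [0.4962, 0.3486, 0.1544]
ee_rot: [-0.693, -3.062, 0.003]
ft_force: [-6.0, -3.2, 8.0]
opening: 0.249
gripper_force: 6.0
```

```bash
python3 circ.py 238 8 8
```

```text
[0.49620924 0.34857502 0.15438681] [-5.99535421 -3.17798008  8.01989726] 0.249252351235483 q6 -0.6220666267191065 th 237.72818090770426 0.05017593003464755
[[-0.7, -0.0, 0], -0.14]
[[-1.4, 0.1, 0], -0.28]
[[-2.1, 0.2, 0], -0.42]
[[-2.7, 0.5, 0], -0.56]
[[-3.4, 0.8, 0], -0.7]
[[-3.9, 1.2, 0], -0.84]
[[-4.4, 1.7, 0], -0.98]
[[-4.8, 2.3, 0], -1.12]
```

Call:
drive_tool([
  [[-0.7,0,0],-0.14],
  [[-1.4,0.1,0],-0.28],
  [[-2.1,0.2,0],-0.42],
  [[-2.7,0.5,0],-0.56],
  [[-3.4,0.8,0],-0.7],
  [[-3.9,1.2,0],-0.84],
  [[-4.4,1.7,0],-0.98],
  [[-4.8,2.3,0],-1.12],
])

```text
clock: 8.85
position: [0.5503, 0.3488, 0.1544]
ee_rot: [1.039, -2.963, 0.001]
ft_force: [-3.2, -0.1, 5.0]
opening: 0.25
gripper_force: 6.0
```

```bash
python3 circ.py 302 8 5
```

```text
[0.55030542 0.34880851 0.15435226] [-3.18234746 -0.08885276  5.03685831] 0.2501244688230347 q6 -1.7815372414271156 th 302.9100726356738 0.05025641615066235
[[-0.6, 0.0, 0], -0.14]
[[-1.3, 0.1, 0], -0.28]
[[-2.0, 0.2, 0], -0.42]
[[-2.6, 0.5, 0], -0.56]
[[-3.3, 0.8, 0], -0.7]
```

Call:
drive_tool([
  [[-0.6,0,0],-0.14],
  [[-1.3,0.1,0],-0.28],
  [[-2.0,0.2,0],-0.42],
  [[-2.6,0.5,0],-0.56],
  [[-3.3,0.8,0],-0.7],
  [[-3.3,0.8,0],-0.7],
])

```text
clock: 9.45
position: [0.5709, 0.3767, 0.1543]
ee_rot: [1.992, -2.428, -0.002]
ft_force: [-3.2, 3.9, 4.0]
opening: 0.245
gripper_force: 6.0
```

```bash
python3 circ.py
```

```text
[0.57089676 0.37672386 0.15425518] [-3.24420625  3.86302256  3.99618001] 0.2448328804690281 q6 -2.4589068345634937 th 343.4027450742082 0.049979071317937475
```

Call:
drive_tool([
  [[0,0,0],0],
  [[0,0,0],0],
  [[0,0,0],0],
  [[0,0,0],0.14],
  [[0,0,0],0.28],
  [[0,0,0],0.42],
  [[0,0,0],0.56],
  [[0,0,0],0.7],
], claw=55)

```text
clock: 10.25
position: [0.5709, 0.3754, 0.1543]
ee_rot: [1.022, -2.97, 0.0]
ft_force: [-0.1, -0.2, 0.6]
opening: 0.552
gripper_force: 0.0
```

Call:
drive_tool([
  [[0,0,0],0.15],
  [[0,0,0],0.3],
  [[0,0,0],0.45],
  [[0,0,0],0.6],
  [[0,0,0],0.75],
  [[0,0,0],0.9],
  [[0,0,0],1.05],
  [[0,0,0],1.2],
])

```text
clock: 11.05
position: [0.5709, 0.3754, 0.1543]
ee_rot: [-0.834, -3.029, 0.001]
ft_force: [1.0, 0.2, -0.4]
opening: 0.549
gripper_force: 0.0
```

Call:
drive_tool([
  [[0,0,0],0.15],
  [[0,0,0],0.3],
  [[0,0,0],0.45],
  [[0,0,0],0.6],
  [[0,0,0],0.75],
  [[0,0,0],0.9],
  [[0,0,0],1.05],
  [[0,0,0],1.2],
])

```text
clock: 11.85
position: [0.5709, 0.3754, 0.1543]
ee_rot: [2.398, 2.029, -0.001]
ft_force: [-0.6, 0.4, -0.5]
opening: 0.551
gripper_force: 0.0
```

Call:
drive_tool([
  [[0,0,0],0.05],
  [[0,0,0],0.05],
  [[0,0,0],0.05],
  [[0,0,0],0.05],
  [[0,0,0],0.05],
  [[0,0,0],0.05],
], claw=0)

```text
clock: 12.45
position: [0.5707, 0.3756, 0.1544]
ee_rot: [2.442, 1.977, -0.001]
ft_force: [-1.0, 0.1, -0.4]
opening: 0.247
gripper_force: 6.0
```

```bash
python3 circ.py 343.4 8 8
```

```text
[0.57065108 0.37556723 0.15444812] [-1.03685542  0.1218117  -0.43407263] 0.24662956666923808 q6 0.6950480047019763 th 342.0544031083506 0.05008788361887361
[[0.8, 0.0, 0], -0.14]
[[1.5, -0.1, 0], -0.28]
[[2.2, -0.3, 0], -0.42]
[[2.8, -0.5, 0], -0.56]
[[3.4, -0.9, 0], -0.7]
[[4.0, -1.3, 0], -0.84]
[[4.4, -1.9, 0], -0.98]
[[4.8, -2.4, 0], -1.12]
```

Call:
drive_tool([
  [[0.8,0,0],-0.14],
  [[1.5,-0.1,0],-0.28],
  [[2.2,-0.3,0],-0.42],
  [[2.8,-0.5,0],-0.56],
  [[3.4,-0.9,0],-0.7],
  [[4.0,-1.3,0],-0.84],
  [[4.4,-1.9,0],-0.98],
  [[4.8,-2.4,0],-1.12],
])

```text
clock: 13.25
position: [0.5568, 0.4269, 0.1544]
ee_rot: [-1.01, -2.974, 0.004]
ft_force: [-4.4, -8.6, 2.8]
opening: 0.246
gripper_force: 6.0
```

```bash
python3 circ.py 47.4 8 8
```

```text
[0.55677833 0.42689148 0.15439734] [-4.37742001 -8.60829371  2.77676826] 0.24575135403718137 q6 -0.3551337678988604 th 46.737296673878944 0.04928665130704032
[[0.7, 0.1, 0], -0.14]
[[1.4, 0.0, 0], -0.28]
[[2.1, -0.2, 0], -0.42]
[[2.8, -0.4, 0], -0.56]
[[3.4, -0.8, 0], -0.7]
[[3.9, -1.2, 0], -0.84]
[[4.4, -1.8, 0], -0.98]
[[4.8, -2.3, 0], -1.12]
```

Call:
drive_tool([
  [[0.7,0.1,0],-0.14],
  [[1.4,0,0],-0.28],
  [[2.1,-0.2,0],-0.42],
  [[2.8,-0.4,0],-0.56],
  [[3.4,-0.8,0],-0.7],
  [[3.9,-1.2,0],-0.84],
  [[4.4,-1.8,0],-0.98],
  [[4.8,-2.3,0],-1.12],
])

```text
clock: 14.05
position: [0.5058, 0.4369, 0.1545]
ee_rot: [0.724, -3.057, 0.005]
ft_force: [5.5, -11.2, -0.2]
opening: 0.264
gripper_force: 6.0
```

```bash
python3 circ.py 111.4 8 8
```

```text
[0.50576368 0.43688673 0.15446229] [  5.4529742  -11.1861851   -0.23738986] 0.2637163383658238 q6 -1.41920519693527 th 110.58756518319753 0.04901716791077367
[[0.8, 0.1, 0], -0.14]
[[1.5, 0.0, 0], -0.28]
[[2.1, -0.1, 0], -0.42]
[[2.8, -0.4, 0], -0.56]
[[3.4, -0.8, 0], -0.7]
[[3.9, -1.2, 0], -0.84]
[[4.4, -1.7, 0], -0.98]
[[4.8, -2.3, 0], -1.12]
```

Call:
drive_tool([
  [[0.8,0.1,0],-0.14],
  [[1.5,0,0],-0.28],
  [[2.1,-0.1,0],-0.42],
  [[2.8,-0.4,0],-0.56],
  [[2.8,-0.4,0],-0.56],
])

```text
clock: 14.55
position: [0.4833, 0.4213, 0.1545]
ee_rot: [-1.539, 2.737, -0.004]
ft_force: [10.5, -6.1, -4.8]
opening: 0.264
gripper_force: 6.0
```

```bash
python3 - <<'E'
from h import *
save('wrist','w2.png',None,1.4)
E
python3 circ.py 143.4 8 8
```

```text
[0.48357371 0.42152042 0.15451111] [ 9.93696394 -6.33087685 -3.76385105] 0.25771953473625636 q6 -1.9742402433796162 th 142.25606453773088 0.04985908491518552
[[0.8, 0.0, 0], -0.14]
[[1.5, -0.0, 0], -0.28]
[[2.2, -0.2, 0], -0.42]
[[2.8, -0.5, 0], -0.56]
[[3.4, -0.9, 0], -0.7]
[[3.9, -1.3, 0], -0.84]
[[4.4, -1.8, 0], -0.98]
[[4.8, -2.4, 0], -1.12]
```

View pics/w2.png

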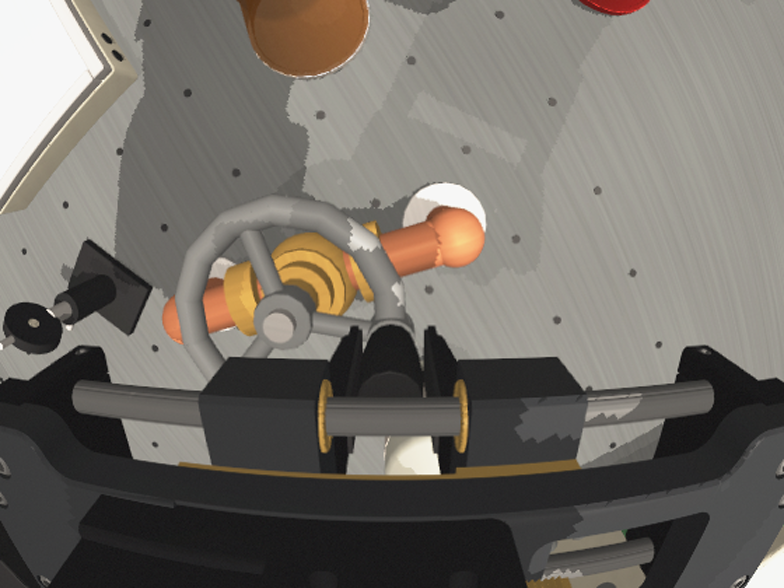

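Call:
drive_tool([
  [[0.8,0,0],-0.14],
  [[1.5,0,0],-0.28],
  [[2.2,-0.2,0],-0.42],
  [[2.2,-0.2,0],-0.42],
])

```text
clock: 15.0
position: [0.4741, 0.4022, 0.1546]
ee_rot: [-2.074, 2.355, -0.004]
ft_force: [12.6, -2.2, -6.9]
opening: 0.262
gripper_force: 6.0
```

```bash
python3 circ.py 167 8 2
```

```text
[0.47413604 0.40216216 0.15455727] [12.55665982 -2.19655472 -6.93152191] 0.2620182171600374 q6 -2.415142856005043 th 167.13251941039408 0.05012264910420527
[[0.7, 0.0, 0], -0.14]
[[1.4, -0.1, 0], -0.28]
```

Call:
drive_tool([
  [[0.7,0,0],0],
  [[1.4,-0.1,0],0],
  [[1.4,-0.1,0],0],
])

```text
clock: 15.3
position: [0.4725, 0.3884, 0.1546]
ee_rot: [-2.069, 2.362, -0.002]
ft_force: [6.1, -4.0, -3.8]
opening: 0.229
gripper_force: 6.2
```

Call:
drive_tool([
  [[0.7,-0.1,0],0],
  [[0.7,-0.1,0],0],
])

```text
clock: 15.5
position: [0.4714, 0.3811, 0.1545]
ee_rot: [2.07, -2.362, 0.001]
ft_force: [0.4, -1.1, -0.1]
opening: 0.055
gripper_force: 0.7
```

```bash
python3 circ.py
```

```text
[0.47139563 0.38110965 0.15449537] [ 0.44592321 -1.13468323 -0.06883887] 0.05452201411505235 q6 -2.4381956869333132 th 190.8495806578498 0.052543602255924325
```

Call:
drive_tool([
  [[0.8,0,-1],0],
  [[0.8,0,-5],0],
  [[0.8,0,-9],0],
  [[-4,0,-12],0.14],
  [[-4,0,-12],0.28],
  [[-4,0,-12],0.42],
  [[-4,0,-12],0.42],
], claw=50)

```text
clock: 16.2
position: [0.4762, 0.4218, 0.2754]
ee_rot: [-1.53, 2.743, 0.0]
ft_force: [0.6, 0.5, -1.2]
opening: 0.493
gripper_force: 0.0
```

```bash
python3 - <<'E'
from h import *
save('wrist','w3.png',None,1.4)
E
python3 circ.py
```

```text
[0.47628392 0.4215304  0.27509386] [-0.2688209   0.33618617  0.18822612] 0.49427032662949455 q6 -1.972678057827623 th 146.83414544820693 0.05580768723895079
```

View pics/w3.png

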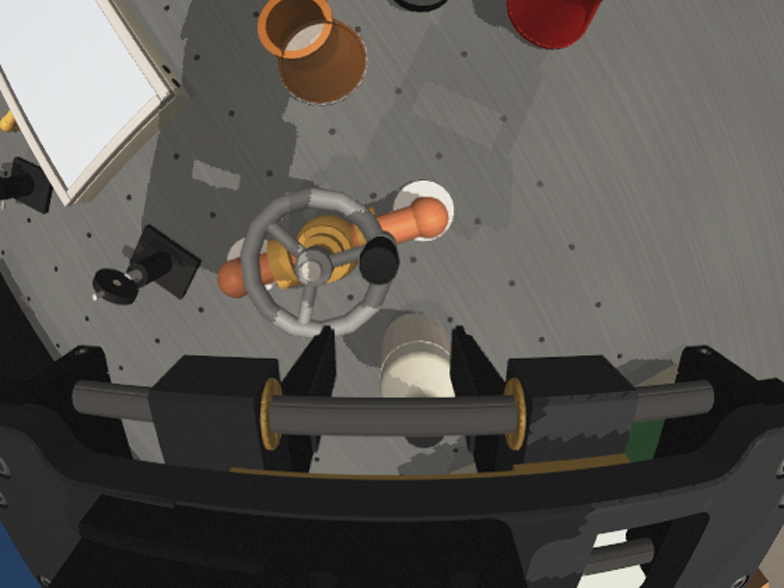

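```bash
python3 - <<'E'
from h import *
c=get_calibration('wrist')
a=px2w('wrist',381/1.4,259/1.4,.189,c);b=px2w('wrist',312/1.4,269/1.4,.14,c);s=sense()
print(a,b,np.degrees(np.arctan2(*(a-[.523,.3915,0])[1::-1])))
M=Rn.from_rotvec(s['ee_rot']).as_matrix();print(M.T@(a-s['position'])*100,M.round(2))
E
```

```text
[0.47188295 0.40200311 0.189     ] [0.52323472 0.391214   0.14      ] 168.38894045386442
[ 1.89799391 -0.64152389  8.60897367] [[-0.52 -0.85  0.  ]
 [-0.85  0.52  0.  ]
 [-0.   -0.   -1.  ]]
```

Call:
drive_tool([
  [[1.9,-0.6,0],-0.14],
  [[1.9,-0.6,2],-0.28],
  [[1.9,-0.6,4],-0.34],
  [[1.9,-0.6,8],-0.34],
  [[1.9,-0.6,12],-0.34],
  [[1.9,-0.6,12],-0.34],
])

```text
clock: 16.85
position: [0.4699, 0.4007, 0.1504]
ee_rot: [1.973, -2.434, -0.001]
ft_force: [-0.5, 0.2, 0.6]
opening: 0.499
gripper_force: 0.0
```

Call:
drive_tool([
  [[0,0,0],0],
  [[0,0,0],0],
  [[0,0,0],0],
  [[0,0,0],0],
  [[0,0,0],0],
], claw=0, squeeze=30)

```text
clock: 17.35
position: [0.4744, 0.4026, 0.1567]
ee_rot: [-1.971, 2.438, -0.004]
ft_force: [10.5, -2.3, 2.3]
opening: 0.239
gripper_force: 30.0
```

Call:
drive_tool([
  [[0.3,0,0],0],
  [[0.3,0,0],0],
  [[0.3,0,0],0],
])

```text
clock: 17.65
position: [0.474, 0.4009, 0.1567]
ee_rot: [-1.969, 2.437, -0.002]
ft_force: [11.5, 4.4, -1.0]
opening: 0.242
gripper_force: 30.0
```

```bash
python3 circ.py
```

```text
[0.47397621 0.40086086 0.15668608] [11.46509658  4.39143411 -0.9670245 ] 0.24234351083990943 q6 -2.334106425549755 th 168.627037075604 0.05000568651186603
```

Call:
drive_tool([
  [[0.4,0,0],0],
  [[0.4,0,0],0],
  [[0.4,0,0],0],
])

```text
clock: 17.95
position: [0.4739, 0.3997, 0.1568]
ee_rot: [-1.965, 2.433, 0.002]
ft_force: [14.0, 22.8, -7.0]
opening: 0.243
gripper_force: 30.0
```

Call:
drive_tool([
  [[0.4,0,0],0],
  [[0.4,0,0],0],
  [[0.4,0,0],0],
])

```text
clock: 18.25
position: [0.4735, 0.3976, 0.1569]
ee_rot: [-1.963, 2.43, 0.004]
ft_force: [15.3, 33.9, -11.2]
opening: 0.24
gripper_force: 30.0
```

```bash
python3 circ.py
```

```text
[0.47346561 0.39762038 0.15692931] [ 15.3014988   33.90620795 -11.23449188] 0.24018429120622087 q6 -2.343177951455248 th 172.38740229049344 0.04997484506872356
```

```bash
sed -i 's/,float(round(-np.radians(st\*k),2))/,0/' circ.py; python3 circ.py 172.4 -11.25 8
```

```text
[0.47346561 0.39762038 0.15692931] [ 15.3014988   33.90620795 -11.23449188] 0.24018429120622087 q6 -2.343177951455248 th 172.38740229049344 0.04997484506872356
[[-1.0, -0.0, 0], 0]
[[-1.9, -0.2, 0], 0]
[[-2.8, -0.6, 0], 0]
[[-3.6, -1.2, 0], 0]
[[-4.3, -1.9, 0], 0]
[[-4.8, -2.7, 0], 0]
[[-5.2, -3.6, 0], 0]
[[-5.4, -4.6, 0], 0]
```

Call:
drive_tool([
  [[-1.3,0,0],0],
  [[-2.3,-0.2,0],0],
  [[-3.2,-0.6,0],0],
  [[-4.0,-1.2,0],0],
  [[-4.7,-1.9,0],0],
  [[-5.2,-2.7,0],0],
  [[-5.6,-3.6,0],0],
  [[-5.8,-4.6,0],0],
])

```text
clock: 19.05
position: [0.5273, 0.4365, 0.1568]
ee_rot: [1.974, -2.442, 0.005]
ft_force: [-5.0, -18.5, 12.3]
opening: 0.247
gripper_force: 30.0
```

Call:
drive_tool([
  [[0,0,0],0],
  [[0,0,0],0],
  [[0,0,0],0],
  [[0,0,0],0],
  [[0,0,0],0],
  [[0,0,0],0],
])

```text
clock: 19.65
position: [0.5277, 0.4364, 0.1569]
ee_rot: [1.975, -2.443, 0.006]
ft_force: [0.9, -16.0, 10.5]
opening: 0.242
gripper_force: 30.0
```

```bash
python3 circ.py
```

```text
[0.52765989 0.43635134 0.15689258] [  0.92064541 -15.99612117  10.54124763] 0.24168933729899075 q6 -2.332194573031682 th 84.13339873054981 0.04559011516366533
```

Call:
drive_tool([
  [[0.3,0,0],0],
  [[0.3,0,0],0],
  [[0.3,0,0],0],
  [[0.3,0,-3],0],
  [[0.3,0,-7],0],
  [[0.3,0,-12],0.0],
  [[0.3,0,-14],0],
  [[0.3,0,-14],0],
], claw=50)

```text
clock: 20.45
position: [0.5265, 0.4366, 0.2984]
ee_rot: [-1.971, 2.438, -0.001]
ft_force: [0.4, -0.3, 0.1]
opening: 0.499
gripper_force: 0.0
```

```bash
python3 - <<'E'
from h import *
save('wrist','w4.png',None,1)
s=sense();print(s['position'],s['ee_rot'],s['joint_pos'])
E
```

```text
[0.52593932 0.4361474  0.29568013] [-1.97365762e+00  2.44111629e+00 -2.12666266e-04] [ 5.95709484e-01  5.17465181e-01  1.29222064e+00  7.09853757e-05
  1.32947897e+00 -2.33491605e+00]
```

View pics/w4.png

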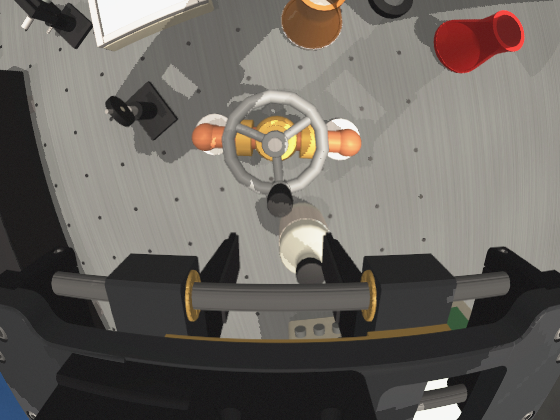

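```bash
python3 - <<'E'
from h import *
a=px2w('wrist',280/1.,190/1.,.189);print('handle guess',a)
for u,v in((280,194),(280,190),(279,198)):
    a=px2w('wrist',u,v,.189);print(np.degrees(np.arctan2(a[1]-.3915,a[0]-.523)),a)
save('top','top1.png',None,1.4)
E
```

```text
handle guess [0.52455051 0.4263381  0.189     ]
86.56079713301637 [0.52530515 0.42985678 0.189     ]
87.45166840602563 [0.52455051 0.4263381  0.189     ]
84.62631869830746 [0.52692375 0.43321341 0.189     ]
```

View pics/top1.png

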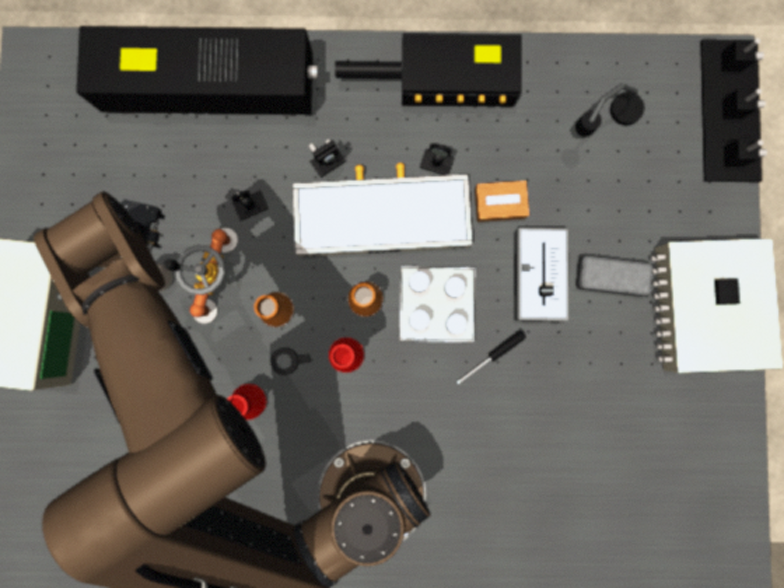

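Call:
drive_tool([
  [[3,0.6,0],0.15],
  [[6,1.2,0],0.3],
  [[9,1.8,0],0.45],
  [[12,2.4,0],0.6],
  [[15,3,0],0.75],
  [[18,3.6,0],0.9],
  [[20,4.2,0],1.05],
  [[21.6,4.5,0],1.2],
], claw=85)

```text
clock: 21.35
position: [0.4353, 0.2328, 0.293]
ee_rot: [0.24, -3.13, 0.001]
ft_force: [-0.1, 0.1, -0.1]
opening: 0.848
gripper_force: 0.0
```

Call:
drive_tool([
  [[0,0,0],0.15],
  [[0,0,0],0.3],
  [[0,0,0],0.45],
  [[0,0,0],0.6],
  [[0,0,0],0.75],
  [[0,0,0],0.9],
  [[0,0,0],1.05],
  [[0,0,0],1.2],
])

```text
clock: 22.15
position: [0.436, 0.2339, 0.2928]
ee_rot: [-1.569, -2.719, 0.004]
ft_force: [0.2, -0.7, -0.0]
opening: 0.854
gripper_force: 0.0
```

Call:
drive_tool([
  [[0,0,0],0.15],
  [[0,0,0],0.3],
  [[0,0,0],0.45],
  [[0,0,0],0.53],
  [[0,0,0],0.53],
])

```text
clock: 22.65
position: [0.4361, 0.2339, 0.293]
ee_rot: [-2.222, -2.22, 0.004]
ft_force: [1.2, 0.8, -0.3]
opening: 0.851
gripper_force: 0.0
```

```bash
python3 - <<'E'
from h import *
s=sense();print(s['position'],s['ee_rot'],s['joint_pos'][5]);c=get_calibration('wrist')
im=save('wrist','w5.png',None,1)
print(w2px('wrist',[.4365,.234,.14],c))
E
```

```text
[0.43612845 0.23388082 0.29300894] [-2.22163371 -2.21963454  0.00396349] 0.3595847727228989
(np.float64(280.58141998187097), np.float64(191.20209268759768))
```

View pics/w5.png

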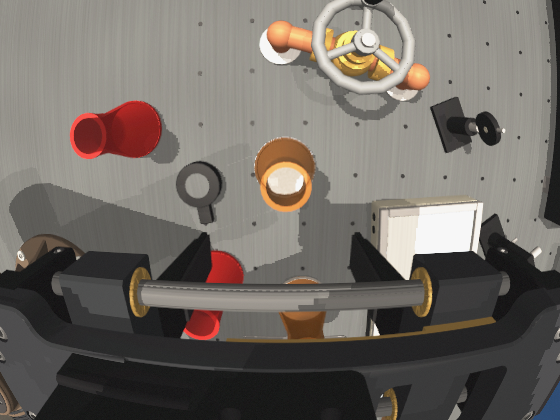

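```bash
python3 - <<'E'
from h import *
print(px2w('wrist',286,186.5,.14),px2w('wrist',285,165,.008))
E
```

```text
[0.4421438  0.23891083 0.14      ] [0.44281863 0.24095065 0.008     ]
```

Call:
drive_tool([
  [[0.5,0.6,4],0],
  [[0.5,0.6,8],0],
  [[0.5,0.6,12],0],
  [[0.5,0.6,15],0],
  [[0.5,0.6,17.5],0],
  [[0.5,0.6,19],0],
  [[0.5,0.6,19],0],
])

```text
clock: 23.4
position: [0.4414, 0.2385, 0.1022]
ee_rot: [-2.217, -2.223, 0.007]
ft_force: [0.1, 0.3, 0.8]
opening: 0.851
gripper_force: 0.0
```

Call:
drive_tool([
  [[0,0,0],0],
  [[0,0,0],0],
  [[0,0,0],0],
  [[0,0,0],0],
  [[0,0,0],0],
  [[0,0,0],0],
], claw=0, squeeze=15)

```text
clock: 24.0
position: [0.4426, 0.239, 0.1049]
ee_rot: [2.221, 2.222, 0.001]
ft_force: [-2.1, -0.4, 5.0]
opening: 0.518
gripper_force: 15.0
```

Call:
drive_tool([
  [[0,0,-2],0],
  [[0,0,-5],0],
  [[0,0,-8],0],
  [[0,0,-11],0],
  [[0,0,-11],0],
  [[0,0,-11],0],
])

```text
clock: 24.6
position: [0.4424, 0.2389, 0.2143]
ee_rot: [2.221, 2.221, 0.0]
ft_force: [-0.2, 0.5, -3.5]
opening: 0.523
gripper_force: 15.0
```

Call:
drive_tool([
  [[-2.5,3.6,0],0],
  [[-5,7.2,0],0],
  [[-7.5,10.8,0],0],
  [[-10,14.4,0],0],
  [[-12.5,18,0],0],
  [[-15,21.9,0],0],
  [[-15,21.9,0],0],
  [[-15,21.9,3],0],
])

```text
clock: 25.4
position: [0.6632, 0.088, 0.1847]
ee_rot: [2.222, 2.218, 0.003]
ft_force: [-0.3, 0.9, -2.6]
opening: 0.508
gripper_force: 15.0
```

Call:
drive_tool([
  [[0,0,1.5],0],
  [[0,0,2.5],0],
  [[0,0,2.9],0],
  [[0,0,3.2],0],
  [[0,0,3.2],0],
])

```text
clock: 25.9
position: [0.6617, 0.0891, 0.1528]
ee_rot: [2.221, 2.221, 0.0]
ft_force: [0.1, -0.5, -1.7]
opening: 0.513
gripper_force: 15.0
```

Call:
drive_tool([
  [[0,0,0.2],0],
  [[0,0,0.35],0],
  [[0,0,0.35],0],
])

```text
clock: 26.2
position: [0.6624, 0.0896, 0.1516]
ee_rot: [2.22, 2.22, 0.005]
ft_force: [-2.5, 3.2, 11.1]
opening: 0.512
gripper_force: 15.0
```

Call:
drive_tool([
  [[0,0,0],0],
  [[0,0,0],0],
  [[0,0,0],0],
  [[0,0,-2],0],
  [[0,0,-6],0],
  [[0,0,-10],0],
  [[0,0,-13],0],
  [[0,0,-13],0],
], claw=85)

```text
clock: 27.0
position: [0.6629, 0.089, 0.2837]
ee_rot: [2.218, 2.218, 0.008]
ft_force: [-0.1, 0.0, -0.0]
opening: 0.85
gripper_force: 0.0
```

Call:
drive_tool([
  [[-1.5,-4.5,0],0],
  [[-3,-9,0],0],
  [[-4.5,-13.5,0],0],
  [[-6,-18,0],0],
  [[-6.5,-19.1,0],0],
  [[-6.5,-19.1,0],0],
])

```text
clock: 27.6
position: [0.4697, 0.0235, 0.2792]
ee_rot: [2.222, 2.22, 0.0]
ft_force: [0.4, -0.3, 0.5]
opening: 0.849
gripper_force: 0.0
```

```bash
python3 - <<'E'
from h import *
s=sense();print(s['position'],s['ee_rot'],s['joint_pos'][5]);c=get_calibration('wrist')
im=save('wrist','w6.png',None,1)
print(w2px('wrist',[.471,.025,.14],c),w2px('wrist',[.662,.089,.185],c))
E
```

```text
[0.46966757 0.02349262 0.27916596] [2.22236166e+00 2.21995690e+00 2.41409200e-04] -0.08939072320463512
(np.float64(281.10668847538295), np.float64(193.20591162310998)) (np.float64(485.8508532944627), np.float64(139.17934254166477))
```

View pics/w6.png

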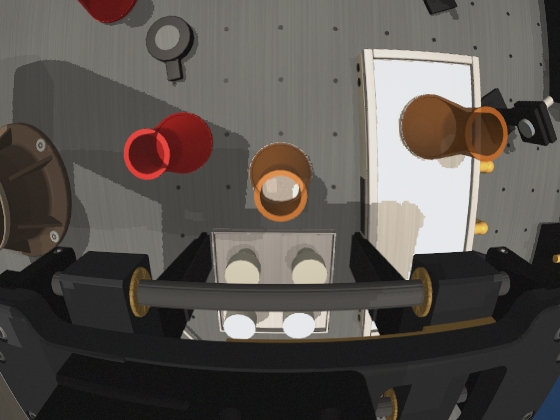

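Call:
drive_tool([
  [[0,0.15,4],0],
  [[0,0.15,8],0],
  [[0,0.15,12],0],
  [[0,0.15,15],0],
  [[0,0.15,17],0],
  [[0,0.15,17.6],0],
  [[0,0.15,17.6],0],
])

```text
clock: 28.35
position: [0.4728, 0.0242, 0.1021]
ee_rot: [-2.22, -2.221, 0.002]
ft_force: [-0.0, -0.0, 0.0]
opening: 0.852
gripper_force: 0.0
```

Call:
drive_tool([
  [[0,0,0],0],
  [[0,0,0],0],
  [[0,0,0],0],
  [[0,0,0],0],
  [[0,0,0],0],
  [[0,0,0],0],
], claw=0, squeeze=15)

```text
clock: 28.95
position: [0.4721, 0.024, 0.1033]
ee_rot: [2.221, 2.221, 0.0]
ft_force: [-1.6, 0.5, 4.3]
opening: 0.518
gripper_force: 15.0
```

Call:
drive_tool([
  [[0,0,-2],0],
  [[0,0,-5],0],
  [[0,0,-8],0],
  [[0,0,-11],0],
  [[0,0,-11],0],
  [[0,0,-11],0],
])

```text
clock: 29.55
position: [0.4719, 0.0239, 0.2129]
ee_rot: [2.221, 2.221, 0.001]
ft_force: [-0.7, 0.1, -1.9]
opening: 0.514
gripper_force: 14.9
```

Call:
drive_tool([
  [[-1.5,4,0],0],
  [[-3,8,0],0],
  [[-4.5,12,0],0],
  [[-6,16,0],0],
  [[-7.4,19.6,0],0],
  [[-7.4,19.6,0],0],
  [[-7.4,19.6,2],0],
  [[-7.4,19.6,4],0],
])

```text
clock: 30.35
position: [0.6674, -0.0499, 0.1705]
ee_rot: [-2.22, -2.22, 0.002]
ft_force: [0.3, -0.3, -2.8]
opening: 0.51
gripper_force: 15.0
```

Call:
drive_tool([
  [[0,0,1],0],
  [[0,0,1.6],0],
  [[0,0,2.0],0],
  [[0,0,2.3],0],
  [[0,0,2.4],0],
  [[0,0,2.4],0],
])

```text
clock: 30.95
position: [0.6682, -0.0501, 0.1494]
ee_rot: [2.221, 2.221, 0.0]
ft_force: [0.1, 0.6, -1.5]
opening: 0.511
gripper_force: 15.0
```

Call:
drive_tool([
  [[0,0,0.2],0],
  [[0,0,0.3],0],
  [[0,0,0.3],0],
])

```text
clock: 31.25
position: [0.6688, -0.0496, 0.1484]
ee_rot: [2.22, 2.22, 0.003]
ft_force: [-2.8, 4.0, 13.1]
opening: 0.51
gripper_force: 15.0
```

Call:
drive_tool([
  [[0,0,0],0],
  [[0,0,0],0],
  [[0,0,0],0],
  [[0,0,-2],0],
  [[0,0,-6],0],
  [[0,0,-10],0],
  [[0,0,-14],0],
  [[0,0,-14],0],
], claw=85)

```text
clock: 32.05
position: [0.6696, -0.0504, 0.2919]
ee_rot: [2.216, 2.216, 0.008]
ft_force: [-0.6, 0.2, 0.4]
opening: 0.849
gripper_force: 0.0
```

Call:
drive_tool([
  [[0,0,0],0],
  [[0,0,0],0],
])

```text
clock: 32.25
position: [0.6677, -0.05, 0.2846]
ee_rot: [-2.22, -2.22, 0.002]
ft_force: [0.5, 0.3, -0.5]
opening: 0.852
gripper_force: 0.0
```

```bash
cat > lip.py <<'E'
from h import *
s=sense();print(s['position'],s['ee_rot']);c=get_calibration('wrist')
im=save('wrist','l%d.png'%(s['clock']*10))
hsv=cv2.cvtColor(im,cv2.COLOR_RGB2HSV)
# bright-orange lip ring
m=cv2.inRange(hsv,(8,120,170),(22,255,255))
n,l,st,ce=cv2.connectedComponentsWithStats(m)
for i in range(1,n):
    if st[i,4]>80:
        pts=cv2.findNonZero((l==i).astype(np.uint8));h=cv2.convexHull(pts)
        (x,y),ax,an=cv2.fitEllipse(h) if len(h)>=5 else ((0,0),0,0)
        print(st[i],(round(x,1),round(y,1)),np.round(ax,1),px2w('wrist',x,y,.185,c)[:2])
E
python3 lip.py
```

```text
[ 0.66768372 -0.05001803  0.2846465 ] [-2.22036359e+00 -2.22025846e+00  1.93804066e-03]
[ 243    8   63   58 1030] (274.0, 36.7) [58.2 62.4] [0.66275298 0.0933935 ]
[349  99  28  15 221] (361.9, 106.2) [16.9 29.7] [0.73596723 0.03614713]
[351 173  28  14 211] (363.8, 180.3) [17.2 29. ] [ 0.73997351 -0.02727563]
[252 177  60  57 965] (281.7, 205.0) [57.3 59.7] [ 0.66910407 -0.04942255]
[ 278  311   56   28 1190] (306.9, 324.6) [33.4 75.6] [ 0.6948608  -0.17531898]
```

Call:
drive_tool([
  [[-1.5,-4,0],0],
  [[-3,-8,0],0],
  [[-4.5,-12,0],0],
  [[-5.7,-15.5,3],0],
  [[-5.7,-15.5,7],0],
  [[-5.7,-15.5,8.5],0],
  [[-5.7,-15.5,8.5],0],
], claw=70)

```text
clock: 33.0
position: [0.5118, -0.1069, 0.1984]
ee_rot: [-2.219, -2.218, 0.004]
ft_force: [0.4, -0.3, 0.1]
opening: 0.699
gripper_force: 0.0
```

```bash
python3 - <<'E'
from h import *
s=sense();print(s['position'],s['ee_rot'])
im=save('wrist','w7.png',None,1)
c=get_calibration('wrist');print(w2px('wrist',[.513,-.107,.065],c),w2px('wrist',[.41,-.107,.065],c))
E
```

```text
[ 0.51176748 -0.10685161  0.19843832] [-2.2186462  -2.21752612  0.0037446 ]
(np.float64(280.5055972999549), np.float64(195.88724810919345)) (np.float64(177.56092477528819), np.float64(196.1287906437468))
```

View pics/w7.png

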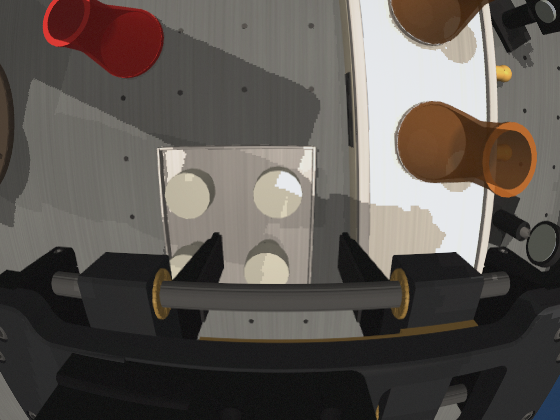

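```bash
python3 - <<'E'
from h import *
print(px2w('wrist',277.3,194.2,.065),px2w('wrist',188,195.5,.065),sense()['position'])
E
```

```text
[ 0.50990552 -0.10532193  0.065     ] [ 0.42111059 -0.10640703  0.065     ] [ 0.51267906 -0.1069731   0.19996071]
```

Call:
drive_tool([
  [[0.15,-0.3,4],0],
  [[0.15,-0.3,8],0],
  [[0.15,-0.3,12],0],
  [[0.15,-0.3,14.5],0],
  [[0.15,-0.3,16],0],
  [[0.15,-0.3,16.6],0],
  [[0.15,-0.3,16.6],0],
])

```text
clock: 33.75
position: [0.5105, -0.1056, 0.0351]
ee_rot: [-2.221, -2.222, 0.0]
ft_force: [0.0, -0.5, 0.8]
opening: 0.699
gripper_force: 0.0
```

Call:
drive_tool([
  [[0,0,0],0],
  [[0,0,0],0],
  [[0,0,0],0],
  [[0,0,0],0],
  [[0,0,0],0],
  [[0,0,0],0],
], claw=0, squeeze=15)

```text
clock: 34.35
position: [0.5104, -0.1057, 0.0358]
ee_rot: [2.221, 2.221, 0.001]
ft_force: [-1.5, 0.7, 6.3]
opening: 0.492
gripper_force: 15.0
```

Call:
drive_tool([
  [[0,0,-2],0],
  [[0,0,-6],0],
  [[0,0,-11],0],
  [[0,0,-16],0],
  [[0,0,-20.5],0],
  [[0,0,-21.5],0],
  [[0,0,-21.5],0],
  [[0,0,-21.5],0],
])

```text
clock: 35.15
position: [0.5095, -0.1054, 0.2487]
ee_rot: [-2.22, -2.22, 0.001]
ft_force: [-0.2, -0.1, -1.7]
opening: 0.493
gripper_force: 15.0
```

```bash
python3 lip.py
```

```text
[ 0.50952286 -0.10537153  0.24873405] [-2.22044759e+00 -2.22025081e+00  1.29021651e-03]
[474  70  16  13 139] (480.9, 75.6) [12.9 18.5] [0.67165963 0.01365158]
[455 121  44  63 550] (474.1, 152.1) [48.8 62.3] [ 0.66791309 -0.04992669]
```

Call:
drive_tool([
  [[1.5,4,0],0],
  [[3,8,0],0],
  [[4.5,12,0],0],
  [[5.6,16,0],0],
  [[5.6,16,0],0],
  [[5.6,16,0],0],
  [[5.6,16,0],0],
])

```text
clock: 35.9
position: [0.6692, -0.0497, 0.2487]
ee_rot: [-2.22, -2.22, 0.003]
ft_force: [-0.3, -0.2, -0.0]
opening: 0.489
gripper_force: 15.0
```

```bash
python3 lip.py; ls pics/l*
```

```text
[ 0.66917523 -0.04973917  0.24867063] [-2.22027487 -2.2198305   0.00251552]
[ 236    0   71   59 1140] (270.8, 25.7) [66.1 71.7] [0.66273546 0.09323856]
[354  99  30  15 254] (367.4, 106.1) [16.8 34.3] [0.73260201 0.03536162]
[357 178  29  15 251] (369.6, 185.9) [18.1 32.1] [ 0.73673548 -0.02412537]
[246 186  69  42 729] (279.9, 217.6) [63.8 67.8] [ 0.66912109 -0.04891637]
[276 320  61  19 880] (306.8, 329.6) [25.6 67.1] [ 0.69294625 -0.15382222]
pics/l322.png
pics/l351.png
pics/l359.png
```

Aligned within 1 mm. Lower it.

Call:
drive_tool([
  [[0.05,0,1.5],0],
  [[0.05,0,3],0],
  [[0.05,0,4],0],
  [[0.05,0,4.8],0],
  [[0.05,0,5.4],0],
  [[0.05,0,5.8],0],
  [[0.05,0,6.0],0],
  [[0.05,0,6.0],0],
])

```text
clock: 36.75
position: [0.6701, -0.0491, 0.1901]
ee_rot: [2.221, 2.221, 0.0]
ft_force: [0.9, 0.5, -0.7]
opening: 0.492
gripper_force: 15.0
```

Call:
drive_tool([
  [[0,0,0.3],0],
  [[0,0,0.6],0],
  [[0,0,0.75],0],
  [[0,0,0.75],0],
])

```text
clock: 37.15
position: [0.6704, -0.0491, 0.1852]
ee_rot: [2.22, 2.22, 0.002]
ft_force: [-4.9, 0.3, 17.3]
opening: 0.489
gripper_force: 21.7
```

Call:
drive_tool([
  [[0,0,0],0],
  [[0,0,0],0],
  [[0,0,0],0],
  [[0,0,-2],0],
  [[0,0,-5],0],
  [[0,0,-8.5],0],
  [[0,0,-8.5],0],
  [[0,0,-8.5],0],
], claw=70)

```text
clock: 37.95
position: [0.6701, -0.049, 0.268]
ee_rot: [2.221, 2.221, 0.001]
ft_force: [-0.5, -0.2, -1.5]
opening: 0.699
gripper_force: 0.0
```

Call:
drive_tool([
  [[-1.2,-5,0],0],
  [[-2.4,-10,0],0],
  [[-3.6,-15,0],0],
  [[-4.8,-20,3],0],
  [[-5.6,-24.9,7],0],
  [[-5.6,-24.9,7],0],
  [[-5.6,-24.9,7],0],
])

```text
clock: 38.65
position: [0.4176, -0.1046, 0.1953]
ee_rot: [-2.219, -2.216, 0.004]
ft_force: [0.4, 0.5, -0.0]
opening: 0.703
gripper_force: 0.0
```

```bash
python3 - <<'E'
from h import *
s=sense();print(s['position']);c=get_calibration('wrist')
im=save('wrist','w8.png',None,1)
u0,v0=w2px('wrist',[.421,-.1064,.065],c);print(u0,v0)
g=cv2.cvtColor(im,cv2.COLOR_RGB2GRAY)
cc=cv2.HoughCircles(cv2.GaussianBlur(g,(3,3),1),cv2.HOUGH_GRADIENT,1,30,param1=80,param2=18,minRadius=18,maxRadius=40)
for x,y,r in (cc[0] if cc is not None else []): 
    if abs(x-u0)<40 and abs(y-v0)<40: print(x,y,r,px2w('wrist',x,y,.065,c))
E
```

```text
[ 0.41757908 -0.10459395  0.19526893]
284.11824779026193 199.06023284917262
281.5 196.5 25.8 [ 0.418503   -0.10388192  0.065     ]
```

Call:
drive_tool([
  [[0.05,-0.1,4],0],
  [[0.05,-0.1,8],0],
  [[0.05,-0.1,12],0],
  [[0.05,-0.1,14.5],0],
  [[0.05,-0.1,15.8],0],
  [[0.05,-0.1,16.2],0],
  [[0.05,-0.1,16.2],0],
])

```text
clock: 39.4
position: [0.4207, -0.1045, 0.0352]
ee_rot: [-2.221, -2.222, 0.0]
ft_force: [-0.5, 0.2, 0.3]
opening: 0.701
gripper_force: 0.0
```

Call:
drive_tool([
  [[0,0,0],0],
  [[0,0,0],0],
  [[0,0,0],0],
  [[0,0,0],0],
  [[0,0,0],0],
  [[0,0,0],0],
], claw=0, squeeze=15)

```text
clock: 40.0
position: [0.4204, -0.1047, 0.0361]
ee_rot: [2.221, 2.221, 0.001]
ft_force: [-0.3, 0.8, 7.1]
opening: 0.491
gripper_force: 15.0
```

Call:
drive_tool([
  [[0,0,-2],0],
  [[0,0,-6],0],
  [[0,0,-11],0],
  [[0,0,-16],0],
  [[0,0,-20.5],0],
  [[0,0,-22],0],
  [[0,0,-22],0],
  [[0,0,-22],0],
])

```text
clock: 40.8
position: [0.4197, -0.1044, 0.2548]
ee_rot: [-2.221, -2.221, 0.0]
ft_force: [-0.0, -0.5, -1.4]
opening: 0.495
gripper_force: 15.0
```

Call:
drive_tool([
  [[3.5,3,-1],0],
  [[7,6.5,-1.5],0],
  [[10.5,10.5,-1.5],0],
  [[14,15,-1.5],0],
  [[17.5,19.5,-1.5],0],
  [[19.7,24.3,-0.5],0],
  [[19.7,24.3,0],0],
  [[19.7,24.3,0],0],
])

```text
clock: 41.6
position: [0.6638, 0.0938, 0.2505]
ee_rot: [-2.217, -2.22, 0.007]
ft_force: [-0.3, -0.3, -1.3]
opening: 0.494
gripper_force: 15.0
```

Call:
drive_tool([
  [[0,0,0.2],0],
  [[0,0,0.4],0],
  [[0,0,0.4],0],
])

```text
clock: 41.9
position: [0.6624, 0.0918, 0.2515]
ee_rot: [-2.222, -2.22, 0.0]
ft_force: [-0.2, 1.0, 0.2]
opening: 0.493
gripper_force: 15.0
```

```bash
python3 lip.py
```

```text
[0.66238246 0.09180524 0.25154725] [-2.22221025e+00 -2.22042391e+00  4.95785893e-04]
[247 181  68  48 807] (280.2, 213.2) [64.2 67.2] [0.66277059 0.09515397]
[354 214  18   7 107] (361.4, 217.0) [ 6.3 24. ] [0.72607378 0.09183431]
```

Call:
drive_tool([
  [[0.25,0,0],0],
  [[0.25,0,1.5],0],
  [[0.25,0,3],0],
  [[0.25,0,4],0],
  [[0.25,0,5],0],
  [[0.25,0,5.6],0],
  [[0.25,0,6.1],0],
  [[0.25,0,6.1],0],
])

```text
clock: 42.75
position: [0.663, 0.0949, 0.1901]
ee_rot: [-2.221, -2.221, 0.001]
ft_force: [-0.8, -0.1, -0.8]
opening: 0.49
gripper_force: 15.0
```

Call:
drive_tool([
  [[0,0,0.3],0],
  [[0,0,0.5],0],
  [[0,0,0.5],0],
])

```text
clock: 43.05
position: [0.6631, 0.095, 0.1855]
ee_rot: [2.221, 2.221, 0.0]
ft_force: [1.0, -0.9, 0.0]
opening: 0.495
gripper_force: 15.0
```

Call:
drive_tool([
  [[0,0,0.2],0],
  [[0,0,0.3],0],
  [[0,0,0.3],0],
])

```text
clock: 43.35
position: [0.6634, 0.095, 0.1851]
ee_rot: [2.22, 2.22, 0.002]
ft_force: [-5.0, -0.5, 16.4]
opening: 0.488
gripper_force: 21.1
```

Call:
drive_tool([
  [[0,0,0],0],
  [[0,0,0],0],
  [[0,0,0],0],
  [[0,0,-2],0],
  [[0,0,-5],0],
  [[0,0,-8.5],0],
  [[-3,-2,-8.5],0],
  [[-6,-5,-8.5],0],
], claw=70)

```text
clock: 44.15
position: [0.6134, 0.0347, 0.2683]
ee_rot: [2.218, 2.222, 0.002]
ft_force: [0.1, -0.1, -0.8]
opening: 0.7
gripper_force: 0.0
```

Call:
drive_tool([
  [[-4.5,-2,0],0],
  [[-9,-4,0],0],
  [[-13.5,-6,0],0],
  [[-18,-8,0],0],
  [[-22.5,-10,0],0],
  [[-27,-11,0],0],
  [[-32,-12,0],0],
  [[-37,-12.6,0],0],
])

```text
clock: 44.95
position: [0.4864, -0.3356, 0.2682]
ee_rot: [2.221, 2.221, 0.0]
ft_force: [1.5, 0.4, -0.1]
opening: 0.698
gripper_force: 0.0
```

Call:
drive_tool([
  [[-4,0,2],0],
  [[-5.5,0,6],0],
  [[-5.5,0,9],0],
  [[-5.5,0,9],0],
  [[-5.5,0,9],0],
])

```text
clock: 45.45
position: [0.4876, -0.3888, 0.1784]
ee_rot: [2.221, 2.221, 0.0]
ft_force: [-0.5, -0.3, 0.1]
opening: 0.701
gripper_force: 0.0
```

```bash
python3 - <<'E'
from h import *
s=sense();print(s['position'],s['ee_rot']);c=get_calibration('wrist')
im=save('wrist','w9.png',[130,60,430,260],2.6)
print(w2px('wrist',[.487,-.398,.101],c),w2px('wrist',[.5438,-.3745,.061],c))
E
```

```text
[ 0.48756678 -0.38875264  0.17840892] [2.22112656e+00 2.22140333e+00 2.26986690e-05]
(np.float64(279.05941263954344), np.float64(224.24472790060318)) (np.float64(341.27766089075993), np.float64(185.35633485392282))
```

View pics/w9.png

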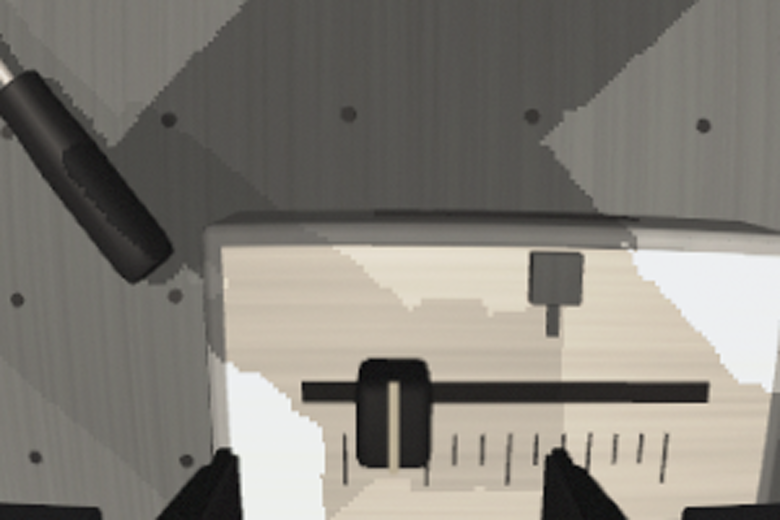

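```bash
python3 - <<'E'
from h import *
f=lambda u,v,z:print(px2w('wrist',130+u/2.6,60+v/2.6,z))
f(394,427,.101);f(394,382,.101);f(552,335,.061);f(302,391,.06);f(708,391,.06)
print(sense()['position'])
E
```

```text
[ 0.48949083 -0.39854445  0.101     ]
[ 0.48946731 -0.38399978  0.101     ]
[ 0.54565366 -0.37825842  0.061     ]
[ 0.45678501 -0.39917131  0.06      ]
[ 0.60765845 -0.39949429  0.06      ]
[ 0.48793457 -0.38888871  0.1793305 ]
```

Call:
drive_tool([
  [[-1,0.15,3],0],
  [[-1,0.15,6],0],
  [[-1,0.15,9],0],
  [[-1,0.15,10.5],0],
  [[-1,0.15,10.8],0],
  [[-1,0.15,10.8],0],
])

```text
clock: 46.1
position: [0.4894, -0.399, 0.0709]
ee_rot: [2.22, 2.221, -0.0]
ft_force: [0.1, 0.5, -0.2]
opening: 0.703
gripper_force: 0.0
```

Call:
drive_tool([
  [[0,0,0],0],
  [[0,0,0],0],
  [[0,0,0],0],
  [[0,0,0],0],
  [[0,0,0],0],
  [[0,0,0],0],
  [[0,0,0],0],
], claw=0, squeeze=15)

```text
clock: 46.8
position: [0.4887, -0.3987, 0.0696]
ee_rot: [-2.221, -2.221, 0.0]
ft_force: [-1.6, 0.4, 0.1]
opening: 0.253
gripper_force: 15.0
```

Call:
drive_tool([
  [[0,1,0],0],
  [[0,2,0],0],
  [[0,3,0],0],
  [[0,4,0],0],
  [[0,5,0],0],
  [[0,5.65,0],0],
  [[0,5.65,0],0],
  [[0,5.65,0],0],
])

```text
clock: 47.6
position: [0.5458, -0.3989, 0.0696]
ee_rot: [2.22, 2.221, 0.0]
ft_force: [2.5, -2.8, 1.7]
opening: 0.255
gripper_force: 15.0
```

Call:
drive_tool([
  [[0,0,0],0],
  [[0,0,0],0],
  [[0,0,0],0],
  [[0,0,0],0],
  [[0,0,-4],0],
  [[0,0,-8],0],
  [[0,0,-12],0],
  [[0,0,-12],0],
], claw=60)

```text
clock: 48.4
position: [0.5467, -0.3999, 0.1955]
ee_rot: [2.215, 2.215, 0.001]
ft_force: [0.7, -0.6, -0.6]
opening: 0.6
gripper_force: 0.0
```

```bash
python3 - <<'E'
from h import *
s=sense();print(s['position'],s['clock']);c=get_calibration('wrist')
im=save('wrist','w10.png',[150,60,450,260],1.6)
print('tab px in crop',[(a-b)*1.6 for a,b in zip(w2px('wrist',[.5457,-.3783,.061],c),(150,60))])
b=save('side','s1.png',[80,130,300,350],1.5)
h=320
a=im[:h,:480];b=b[:h,:330]
cv2.imwrite('pics/m.png',np.hstack([cv2.resize(a,(470,h)),b])[:,:,::-1])
E
```

```text
[ 0.54671557 -0.39992688  0.19545843] 48.4
tab px in crop [np.float64(204.49967303960312), np.float64(180.85905290884705)]
```

View pics/m.png

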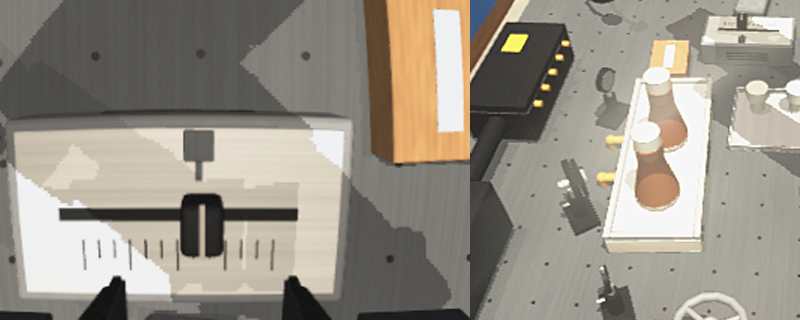

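```bash
python3 - <<'E'
from h import *
im=cv2.imread('pics/raw_w10.png',0)
# pixels: crop px -> raw
k=1.6*470/480
for y,lo,hi,sgn in((60+232/1.6,150+190/k,150+214/k,1),(60+228/1.6,150+190/k,150+214/k,1),(60+172/1.6,150+188/k,150+210/k,-1),(60+168/1.6,150+188/k,150+210/k,-1)):
    r=im[int(round(y)),int(lo):int(hi)].astype(int);print(int(round(y)),int(lo),r)
for u,v,z in((150+202/k,60+235/1.6,.101),(150+198.5/k,60+178/1.6,.061)):print(px2w('wrist',u,v,z))
E
```

```text
205 271 [ 43  43  41  42  43  65 129 182 183 168  43  41  40  42  43]
202 271 [ 44  43  43  43  44  65 130 182 183 167  42  43  41  43  41]
168 270 [198 197 197 194 160  88  97  97 117 182 219 219 219 219]
165 270 [202 216 218 219 184  98  97  97 117 185 221 220 221 221]
[ 0.54465957 -0.39688747  0.101     ]
[ 0.54252005 -0.37384515  0.061     ]
```

Call:
drive_tool([
  [[0,0,0],0],
  [[0,0,0],0],
  [[0,0,0],0],
])

```text
clock: 48.8
position: [0.545, -0.3985, 0.1884]
ee_rot: [-2.22, -2.22, 0.0]
ft_force: [-0.5, 0.5, -0.5]
opening: 0.599
gripper_force: 0.0
```

```bash
python3 - <<'E'
from h import *
c=get_calibration('wrist');g=get_image('wrist');g=cv2.cvtColor(g,cv2.COLOR_RGB2GRAY).astype(float)
print(sense()['position'])
def cen(v,lo,hi,dark):
    r=g[v,lo:hi];w=np.clip(180-r,0,None) if dark else np.clip(r-60,0,None);return (w*np.arange(lo,hi)).sum()/w.sum()
for v in(200,203,206): 
    r=g[v,265:295]; u=cen(v,272,286,False);print(v,u,px2w('wrist',u,v,.101,c)[:2])
for v in(164,166,168): u=cen(v,268,286,True);print(v,u,px2w('wrist',u,v,.061,c)[:2])
print(g[203,265:295].astype(int),g[166,265:295].astype(int))
E
```

```text
[ 0.54514489 -0.39857789  0.18862717]
200 281.4523281596452 [ 0.54630766 -0.39014245]
203 281.4506726457399 [ 0.54630868 -0.3926876 ]
206 281.44666666666666 [ 0.54630783 -0.39524557]
164 278.0818053596615 [ 0.54330546 -0.36629274]
166 279.29605263157896 [ 0.54442434 -0.36816397]
168 279.3003300330033 [ 0.54442722 -0.37003833]
[187 182 135  23  32  36  41  45  44  42  42  44  44  43  77 150 178 177
 164  43  42  43  40  40  41  42  40  36  33  26] [194 193 193 194 194 193 196 210 210 210 212 213 178  95  95  95 133 216
 216 216 216 216 216 216 216 215 215 215 215 215]
```

```bash
python3 -c "
from h import *
print(hand_in())"
```

```text
the job is handed in; nothing more can be done
None
```

I've handed the job in; the judge returned no verdict. Both amber flasks are standing stoppered on the cold plate, the valve was opened to its stop and backed off about 84°, and the power slider measures about 2 mm from the set-point tab.

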